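# Fit a keyed shaft into a pulley under its retaining bar

## Task

Lay the loose steel retaining bar across the jig's two notched posts so that it lies flat in both notches with its eye over the pulley, let go of it, and leave the oil pot, loupe and eraser where they are. Then take the keyed shaft from its wooden stand, put it down through the bar's eye into the pulley's bore, turn it until its key slips into the keyway, and push it fully home against the spring so that its collar sits on the hub. Finish while still gripping the shaft and pressing it home: do not let go of it.

Things in the scene. Friction and masses are not known exactly. Their poses are not given: they have to be found in the camera images.
- jig: fixed jig: blue base plate 80 (x) x 190 (y) x 12 mm, origin under its centre, z up. Two grey metal posts at y = +-74 mm, each with a notch for the bar: flat floor 46 mm above the bench, 27 mm wide (x), cheeks up to 54 mm; end stops, inner faces at y = +-88.5 mm, also to 54 mm. Between them a belt pulley 72 mm across is fixed, axis upright through the jig's origin
- hub_face (a point): centre of the pulley's round 18 mm bore at the hub's top face, 42 mm above the bench; axes as the jig's. One keyway, 7 mm wide, reaching 13.8 mm from the axis, runs down the whole bore. It lies towards the jig's -x (robot) side, turned up to 0.6 rad either way, which these axes do not show: look (a red mark on the pulley's rim lies over it) or feel for it. The pulley does not turn
- ejector (a joint): brass spring pin in the bottom of the bore: 0 m = up (its top 18 mm below the hub face), grows as it is pushed down; 0.008 m with the shaft fully home. Pushes up with 3.2 N at 0 and 6.4 N at 0.008, so the shaft does not stay home by itself
- bar_mid (a point): centre of the loose steel retaining bar, 120 g, 170 mm long along its y, same either way round. Arms 22 mm wide, 10 mm thick; in the middle a square eye 52 x 52 x 14 mm (grip its flat sides, along the bar's x) with a 40 mm hole. This point is half-way up the eye, 7 mm above the underside; seated in the jig it is 53 mm above the bench, over the bore's axis
- stand: fixed wooden block 46 x 46 x 40 mm with a 27 mm wide, 34 mm deep hole from above, in which the shaft stands upright. Origin under its centre
- shaft_grip (a point): centre of the shaft's dark square head, 18 x 18 mm, 60 mm tall, gripped across its flats (own x or y); z up along the shaft; 140 g. A red line on head and collar marks the key's side, the shaft's own -x. In the stand the shaft is upright, collar on the stand's top, key towards the robot within 0.5 rad
- shaft_collar (a point): centre of the underside of the shaft's collar (32 mm across, 6 mm thick), 36 mm below shaft_grip; axes as there. Meets hub_face when the shaft is fully home; 18 mm above it while the key still rides on the hub face outside the keyway
- bar: the retaining bar; origin under the centre of its eye, 7 mm below bar_mid
- shaft: the keyed shaft, origin at the centre of its tip, 62 mm below shaft_grip. Below the collar its round end is 15 mm across and 26 mm long with a tapered tip (9 mm across, full 4 mm up); a brass key 4 mm wide stands out to 12 mm from the axis on its own -x side, from 8 to 24 mm above the tip
- oil_pot: bystander: small red oil pot with black lid, 34 x 34 x 20 mm, origin under its centre
- loupe: bystander: black eye loupe, 34 x 34 x 31 mm, origin under its centre
- eraser: bystander: blue and white eraser, 18 x 42 x 12 mm, origin under its centre
Mind the look-alikes: they are no part of the job. Of the things like the shaft, leave any that is orange or pink; of the rest the smaller one is meant.

How it is judged:
By the outcome, as a careful person would: the job done as asked, in the order asked, and still so for the second after the job is handed in, while the arm keeps its last pose, push and grip.
It also fails if it takes over 58 s, if anything falls off the work surface, if the arm or the gripper's body presses on something with over 40 N, if the wrist force passes 120 N, or if a joint passes its speed limit or range.

## Robot

A 6-joint arm with a two-finger parallel gripper is mounted at the origin on a cart in front of the work surface, level with it; the furniture and walls round the work are solid. World frame = base frame: x ahead of the robot, y to its left, z up, the work surface at z = 0. Lengths are in mm, angles in rad, forces in N, time in s.
With the tool pointing down it reaches from about 350 to 775 mm from the base axis. Payload 7.3 kg.
Tool frame: the origin (TCP) lies at the very end of the fingers, on their centre line; the grasp point (between the pads) lies 19 mm behind it; z points along the fingers, y is the line along which they close (so a half turn about z gives the same grasp; the last joint's range is limited). The gripper opens to 92 mm and grips with 3 to 60 N. Pads are 19 mm wide; open, the fingers measure 130 mm over their backs; the gripper's body (75 mm by 190 mm) begins 47 mm behind the grasp point.
Start: joints at [0.964, 0.342, 1.524, -0, 1.275, -0.146], TCP at [233.438, 470.267, 226.741] pointing down, gripper open.
Joint ranges: [-2.53, 2.53], [-0.77, 2.02], [0.04, 2.7], [-1, 4.14], [0.28, 2.66], [-3.11, 3.11]. Speed limits (rad/s): [2.57, 2.57, 3.14, 3.14, 3.14, 3.14].

## Interface

Orientations are given as [roll, pitch, yaw] about the fixed x, y, z axes, in that order (R = Rz(yaw) Ry(pitch) Rx(roll)).
In Python, from plant import * gives the robot as it stands.
- The arm moves only by the tool arm_command, never from a script. Its arguments are lists of equal length, an entry for each row: "gripper": the finger opening in mm, from 0 to 91.8; "dp": the shift along the tool's x, y, z in units of 25 mm (1.0 is 25 mm), a list of three; "twist": the turn about the tool's z in units of 5 degrees (1.0 is 5 degrees). A call has exactly 5 rows; each row shifts and turns the commanded pose from where the row before left it, along the tool's axes as they then stand; what a row does not reach is not made up. A row lasts 1/8 s, in which the tool goes at most 62.5 mm and 10.7 degrees, less where a joint would pass 70% of its speed; a pose out of reach is approached as far as the arm can. A call is refused whole if a number of a shift passes 1 or a number of a turn 1, either way. A call with a gripper value outside its range is refused whole. The fingers move at their own pace and stop on an object; the grip force is fixed at half the most. Time passes only in rows, so rows that do not move let the fingers close, or fill a call up. It gives the time, the measured TCP pose, the force, the opening and the grip force at its end, in the units of the state.
- get_obs(): the state, without advancing time (a new reading comes with each control period).
- capture(name): name is "side" or "top"; returns the picture (384x512x3 uint8, red, green, blue); there is no depth.
- get_calibration(name): a dict with "mtx" (3x3 intrinsics, pixels), "dist_coeffs" ([k1, k2, p1, p2, k3] as OpenCV has them; the pictures are not rectified), "position" and "attitude" of the camera in the world. Camera axes: x right, y down, z forward; pixel columns grow to the right and rows downward; lengths in mm; the calibration is good to about 2 mm. A picture is of the moment at which its call begins. get_calibration takes no time and is no camera call.
- close_job(): hands the job in; it is judged then, once.
The state is a dict: "time": time; "joint_positions": joint angles; "dq": joint speeds; "tau": joint torques, N m; "tool_pos": TCP position; "tcp_rot": TCP orientation; "contact_force": force on the tool from outside, world axes, zero at the start; "moment": the same for the moment, N m; "grip_width": finger opening in mm; "finger_force": force on a finger pad.
Only numpy, scipy, OpenCV 4.12 (cv2) and the standard library are available. Lean on these libraries where they do the work, as an engineer would, in place of code of your own. Each camera call takes 0.05 s, during which the arm holds its last target. There are 200 camera calls.

## Working session

There is one attempt and no reset: what is moved stays moved. The work goes in short steps, Python scripts to look and compute and a tool call to move; the robot and the scene stay as the last step left them, time stands still between calls to the robot, and variables do not carry over. Pictures are saved under pics/ and viewed, at most 10 in all, crops included, and the job is handed in when it is done.

Besides the shell and the picture viewer there is one more tool, called after ">>>" by a JSON object that holds its "fn" and its "kwargs". arm_command: Moves the arm, as the interface text tells. Its arguments: {"type":"object","properties":{"gripper":{"type":"array"},"dp":{"type":"array"},"twist":{"type":"array"}},"required":["gripper","dp","twist"]}

```bash
mkdir -p pics
python3 - <<'E'
from plant import *
import cv2
for n in("top","side"):
    cv2.imwrite(f"pics/{n}0.png",cv2.resize(capture(n)[:,:,::-1],(800,600)))
    c=get_calibration(n);print(n,c)
o=get_obs();print(o)
E
```

```text
top {'mtx': array([[346.64416333,   0.        , 256.7597707 ],
       [  0.        , 346.64416333, 190.39912648],
       [  0.        ,   0.        ,   1.        ]]), 'dist_coeffs': array([-0.01009065,  0.        ,  0.        ,  0.        ,  0.        ]), 'position': array([346.6568675 ,  74.36009442, 927.8435439 ]), 'attitude': array([-2.99492898,  0.0048422 , -1.58559236])}
side {'mtx': array([[347.62586754,   0.        , 256.54455034],
       [  0.        , 347.62586754, 193.53599889],
       [  0.        ,   0.        ,   1.        ]]), 'dist_coeffs': array([-0.03274498,  0.        ,  0.        ,  0.        ,  0.        ]), 'position': array([ 325.47029992, -565.13328234,  618.84506933]), 'attitude': array([-2.23863531,  0.01672948, -0.27764129])}
{'time': 0.1, 'joint_positions': array([ 9.63994666e-01,  3.42647693e-01,  1.52489273e+00,  2.12629372e-05,
        1.27541248e+00, -1.45996484e-01]), 'dq': array([-0.00024055, -0.00080327, -0.00308251, -0.00078796, -0.00137561,
       -0.00058311]), 'tau': array([ 1.53335841e-03, -4.32007062e+01, -2.44691277e+01,  7.18931551e-02,
        5.26366406e-02, -6.33880336e-05]), 'tool_pos': array([233.2205592 , 469.96028512, 226.12728146]), 'tcp_rot': array([-3.14024983e+00, -2.18005076e-04,  2.68078113e+00]), 'contact_force': array([ 0.23951719,  0.82103299, -0.04399813]), 'moment': array([-0.00754676,  0.02575205,  0.00617311]), 'finger_force': 0.0, 'grip_width': 92.31806380435668}
```

View pics/top0.png

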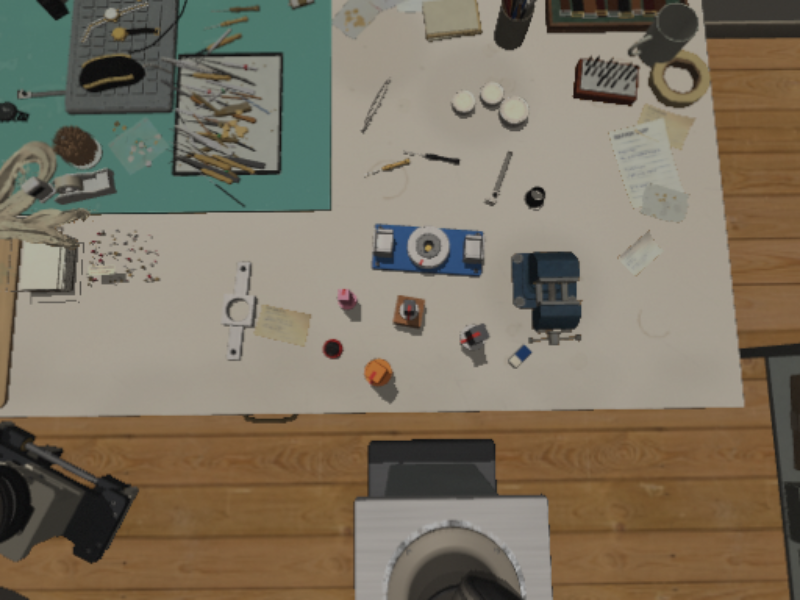

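View pics/side0.png

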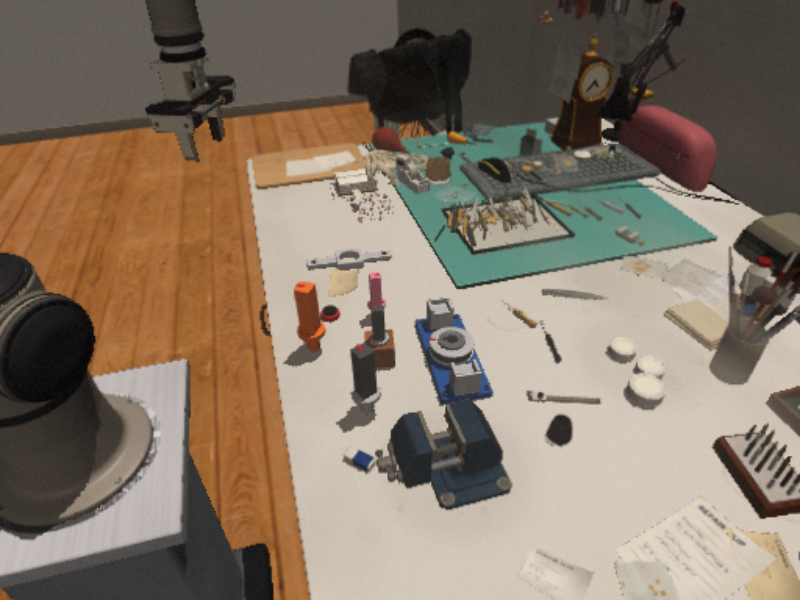

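Top view: bar eye at (239,310) with ends (245,264) and (234,358), jig pulley at (428,248), stand with the dark shaft at (409,312), orange and pink look-alikes and a larger dark one at (472,337). I'll zoom in on these for precision.

```bash
cat > h.py <<'E'
from plant import *
import numpy as np, cv2
from scipy.spatial.transform import Rotation as R
def cam(n):
    c=get_calibration(n); return c,R.from_euler('xyz',c['attitude']).as_matrix()
def p2w(n,uv,z):  # uv in raw pixels
    c,r=cam(n); q=cv2.undistortPoints(np.array([[uv]],float),c['mtx'],c['dist_coeffs'])[0,0]
    d=r@np.r_[q,1]; return c['position']+d*(z-c['position'][2])/d[2]
def w2p(n,P):
    c,r=cam(n); P=np.atleast_2d(P).astype(float)
    return cv2.projectPoints(P,cv2.Rodrigues(r.T)[0],-r.T@c['position'],c['mtx'],c['dist_coeffs'])[0][:,0]
def crop(im,x0,y0,w,h,s): return cv2.resize(im[y0:y0+h,x0:x0+w,::-1],None,fx=s,fy=s,interpolation=cv2.INTER_CUBIC)
E
python3 - <<'E'
from h import *
t=capture("top"); s=capture("side")
# jig+stand from top: raw x 232..322,y 135..215 ; bar raw 135..170
a=crop(t,230,138,84,72,5)   #420x360
b=crop(t,132,162,40,72,5)   #200x360
im=np.hstack([a,b]); 
c=crop(s,225,170,90,80,5)[:240*2]
im=np.zeros((600,800,3),np.uint8); im[:360,:420]=a; im[:360,420:620]=b
c=crop(s,228,188,95,70,4); im[360:360+240,:380]=c[:240]
d=crop(s,190,155,65,25,6); im[360:510,400:790]=d
cv2.imwrite("pics/z1.png",im)
k=800/512
for nm,uv,z in [("eye",(239,310),14),("e1",(245,264),12),("e2",(234,358),12),("pul",(428,248),42),("p1",(384,244),54),("p2",(473,248),54),("stand",(409,312),40)]:
    print(nm,p2w("top",np.array(uv)/k,z).round(1))
for nm,uv,z in [("eye",(349,258),14),("pul",(452,345),42),("stand",(379,345),40)]:
    print(nm,p2w("side",np.array(uv)/k,z).round(1))
E
```

```text
eye [464.5 353.4  14. ]
e1 [544.7 345.9  12. ]
e2 [383.3 360.1  12. ]
pul [560.7  30.5  42. ]
p1 [565.8 103.8  54. ]
p2 [556.6 -43.2  54. ]
stand [453.5  64.2  40. ]
eye [465.7 344.8  14. ]
pul [563.5  14.5  42. ]
stand [455.   49.8  40. ]
```

View pics/z1.png

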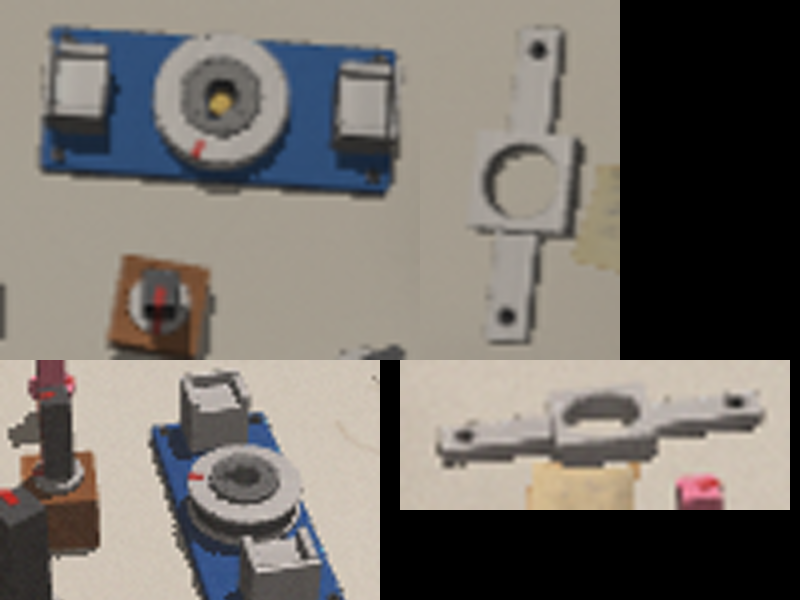

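Run:
```python
from h import *
T=lambda x,y,ox=0,bx=230,by=138,s=5:(bx+(x-ox+.5)/s-.5,by+(y+.5)/s-.5)
P=lambda nm,n,uv,z:print(nm,n,p2w(n,uv,z).round(1))
for i,c in enumerate([(50,28),(395,48),(390,190),(42,172)]): P(f"plate{i}","top",T(*c),12)
P("rim","top",T(221.5,102),40);P("hub","top",T(220,98),42)
P("red","top",T(198,150),40)
P("stand","top",T(160,306),40) 
for c in [(123,256),(210,268),(207,355),(109,347)]:P("standc","top",T(*c),40)
P("headtop","top",T(160,282),40+6+66-0)
B=lambda x,y:T(x,y,420,132,162)
P("hole1","top",B(538,50),12);P("hole2","top",B(506,316),12);P("eye","top",B(527,181),14)
P("end1","top",B(543,30),12);P("end2","top",B(509,338),12)
S=lambda x,y:T(x,y-360,0,228,188,4)
P("hub","side",S(244,478),42);P("red","side",S(195,477),40)
D=lambda x,y:T(x-400,y-360,0,190,155,6)
P("eye","side",D(602,412),14);P("hole1","side",D(735,403),12);P("hole2","side",D(464,436),12)
P("stand collar","side",S(58,472),46);P("headtop","side",S(54,394),106)
```

```text
plate0 top [612.8 121.7  12. ]
plate1 top [598.6 -65.9  12. ]
plate2 top [520.1 -60.4  12. ]
plate3 top [532.9 126.6  12. ]
rim top [563.1  30.5  40. ]
hub top [564.8  31.3  42. ]
red top [537.6  43.3  40. ]
stand top [455.8  64.6  40. ]
standc top [482.2  83.3  40. ]
standc top [475.2  38.4  40. ]
standc top [430.   40.8  40. ]
standc top [434.9  91.1  40. ]
headtop top [458.4  65.2 112. ]
hole1 top [537.5 350.1  12. ]
hole2 top [394.7 363.   12. ]
eye top [466.1 353.3  14. ]
end1 top [548.5 347.7  12. ]
end2 top [383.1 361.1  12. ]
hub side [566.5  27.5  42. ]
red side [538.7  39.2  40. ]
eye side [467.5 355.4  14. ]
hole1 side [537.6 345.8  12. ]
hole2 side [394.3 357.7  12. ]
stand collar side [457.2  61.9  46. ]
headtop side [457.9  63.8 106. ]
```

Top crop: pulley hub at (220,98), red rim mark at (198,150), stand and shaft at (160,306), bar eye at (527,181). The two cameras agree to within about 5 mm.
- Jig is at about (565.5, 30), yaw -0.072.
- Bar is at about (466, 354.5).
- The keyway is about 0.41 rad from world -x towards +y.

Now moving to the bar.

>>> {"fn": "arm_command", "kwargs": {"gripper": [91, 91, 91, 91, 91], "dp": [[-1, 0, 0], [-1, 0, 0], [-1, 0, 0], [-1, 0, 0], [-1, 0, 0]], "twist": [0, 0, 0, 0, 0]}}

```text
time: 0.82
tool_pos: [346.0, 414.2, 226.5]
tcp_rot: [-3.141, -0.0, 2.681]
contact_force: [0.5, 0.1, -0.2]
grip_width: 91.0
finger_force: 0.0
```

>>> {"fn": "arm_command", "kwargs": {"gripper": [91, 91, 91, 91, 91], "dp": [[-1, 0, 0], [-1, 0, 0], [-1, 0, 0], [-1, 0, 0], [-1, 0, 0]], "twist": [0, 0, 0, 0, 0]}}

```text
time: 1.45
tool_pos: [458.1, 358.6, 226.5]
tcp_rot: [-3.141, -0.0, 2.681]
contact_force: [-0.2, -0.7, -0.7]
grip_width: 91.0
finger_force: 0.0
```

>>> {"fn": "arm_command", "kwargs": {"gripper": [91, 91, 91, 91, 91], "dp": [[-0.4, 0, 0], [0, 0, 1], [0, 0, 1], [0, 0, 1], [0, 0, 1]], "twist": [0, -1, -1, -1, -1]}}

```text
time: 2.08
tool_pos: [466.0, 354.9, 126.0]
tcp_rot: [3.141, -0.0, 3.033]
contact_force: [1.2, -0.6, 0.0]
grip_width: 91.0
finger_force: 0.0
```

>>> {"fn": "arm_command", "kwargs": {"gripper": [91, 91, 91, 91, 91], "dp": [[0, 0, 1], [0, 0, 1], [0, 0, 0.6], [0, 0, 0], [0, 0, 0]], "twist": [-0.3, 0, 0, 0, 0]}}

```text
time: 2.7
tool_pos: [466.8, 355.1, 62.7]
tcp_rot: [3.141, 0.001, 3.056]
contact_force: [-0.4, 0.4, 0.4]
grip_width: 90.9
finger_force: 0.0
```

>>> {"fn": "arm_command", "kwargs": {"gripper": [91, 91, 91, 91, 91], "dp": [[0, 0, 0.8], [0, 0, 0.8], [0, 0, 0.5], [0, 0, 0.22], [0, 0, 0]], "twist": [0, 0, 0, 0, 0]}}

```text
time: 3.32
tool_pos: [466.5, 354.8, 4.0]
tcp_rot: [3.141, 0.0, 3.056]
contact_force: [-0.1, -0.2, -0.2]
grip_width: 90.9
finger_force: 0.0
```

>>> {"fn": "arm_command", "kwargs": {"gripper": [45, 45, 45, 45, 45], "dp": [[0, 0, 0], [0, 0, 0], [0, 0, 0], [0, 0, 0], [0, 0, 0]], "twist": [0, 0, 0, 0, 0]}}

```text
time: 3.95
tool_pos: [466.4, 354.8, 3.9]
tcp_rot: [3.141, 0.0, 3.056]
contact_force: [-0.3, 1.2, 0.9]
grip_width: 51.6
finger_force: 30.0
```

>>> {"fn": "arm_command", "kwargs": {"gripper": [45, 45, 45, 45, 45], "dp": [[0, 0, 0], [0, 0, 0], [0, 0, 0], [0, 0, 0], [0, 0, 0]], "twist": [0, 0, 0, 0, 0]}}

```text
time: 4.58
tool_pos: [466.4, 354.8, 3.9]
tcp_rot: [3.141, 0.0, 3.056]
contact_force: [-0.3, 1.6, 1.0]
grip_width: 51.6
finger_force: 30.0
```

>>> {"fn": "arm_command", "kwargs": {"gripper": [45, 45, 45, 45, 45], "dp": [[0, 0, -0.5], [0, 0, -1], [0, 0, -1], [0, 0, -1], [0, 0, -1]], "twist": [0, 0, 0, 1, 1]}}

```text
time: 5.2
tool_pos: [466.1, 354.3, 117.5]
tcp_rot: [-3.141, -0.0, 2.879]
contact_force: [-0.4, 0.1, -1.6]
grip_width: 51.4
finger_force: 30.0
```

>>> {"fn": "arm_command", "kwargs": {"gripper": [45, 45, 45, 45, 45], "dp": [[0, 0, -1], [0, 0, -1], [0, 0, -0.5], [0, 0, 0], [0, 0, 0]], "twist": [1, 1, 1, 1, 1]}}

```text
time: 5.82
tool_pos: [466.1, 354.3, 179.4]
tcp_rot: [-3.141, 0.0, 2.442]
contact_force: [0.4, 0.6, -1.8]
grip_width: 51.5
finger_force: 30.0
```

>>> {"fn": "arm_command", "kwargs": {"gripper": [45, 45, 45, 45, 45], "dp": [[0, 0, 0], [0, 0, 0], [0, 0, 0], [0, 0, 0], [0, 0, 0]], "twist": [1, 1, 1, 1, 1]}}

```text
time: 6.45
tool_pos: [466.0, 354.2, 179.1]
tcp_rot: [-3.141, 0.0, 2.006]
contact_force: [-0.0, 0.3, -0.8]
grip_width: 51.5
finger_force: 30.0
```

>>> {"fn": "arm_command", "kwargs": {"gripper": [45, 45, 45, 45, 45], "dp": [[0, 0, 0], [0, 0, 0], [0, 0, 0], [0, 0, 0], [0, 0, 0]], "twist": [1, 1, 1, 1, 1]}}

```text
time: 7.08
tool_pos: [466.0, 354.3, 179.1]
tcp_rot: [-3.141, 0.001, 1.57]
contact_force: [0.2, 0.6, -1.1]
grip_width: 51.7
finger_force: 30.0
```

>>> {"fn": "arm_command", "kwargs": {"gripper": [45, 45, 45, 45, 45], "dp": [[-1, 0.3, 0], [-1, 0.3, 0], [-1, 0.3, 0], [-1, 0.3, 0], [-1, 0.3, 0]], "twist": [0, 0, 0, 0, 0]}}

```text
time: 7.7
tool_pos: [503.9, 228.6, 179.2]
tcp_rot: [-3.141, 0.0, 1.572]
contact_force: [-0.2, -0.2, -1.9]
grip_width: 51.5
finger_force: 30.0
```

>>> {"fn": "arm_command", "kwargs": {"gripper": [45, 45, 45, 45, 45], "dp": [[-1, 0.3, 0], [-1, 0.3, 0], [-1, 0.3, 0], [-1, 0.3, 0], [-1, 0.3, 0]], "twist": [0, 0, 0, 0, 0]}}

```text
time: 8.32
tool_pos: [541.5, 103.8, 179.1]
tcp_rot: [-3.141, 0.0, 1.572]
contact_force: [0.3, 0.4, -1.0]
grip_width: 51.9
finger_force: 30.0
```

>>> {"fn": "arm_command", "kwargs": {"gripper": [45, 45, 45, 45, 45], "dp": [[-1, 0.3, 0], [-1, 0.3, 0], [-1, 0.4, 0], [0, 0, 1], [0, 0, 1]], "twist": [0, 0, 0, 0.8, 0]}}

```text
time: 8.95
tool_pos: [566.7, 29.2, 128.7]
tcp_rot: [3.141, 0.0, 1.501]
contact_force: [0.0, -0.4, -1.2]
grip_width: 51.2
finger_force: 30.0
```

>>> {"fn": "arm_command", "kwargs": {"gripper": [45, 45, 45, 45, 45], "dp": [[0, 0, 1], [0, 0, 0.6], [0, 0, 0], [0, 0, 0], [0, 0, 0]], "twist": [0, 0, 0, 0, 0]}}

```text
time: 9.57
tool_pos: [567.5, 29.8, 89.8]
tcp_rot: [3.14, -0.0, 1.503]
contact_force: [-0.6, -0.2, -1.4]
grip_width: 51.6
finger_force: 30.0
```

Run:
```python
from h import *
t=capture("top"); s=capture("side")
o=get_obs();print(o['tool_pos'],o['tcp_rot'])
im=np.zeros((600,800,3),np.uint8)
im[:300,:]=crop(t,225,128,100,37,8)[:300][:296] if 0 else cv2.resize(t[125:170,216:336,::-1],(800,300),interpolation=cv2.INTER_CUBIC)
im[300:]=cv2.resize(s[170:260,235:355,::-1],(400*2,600),interpolation=cv2.INTER_CUBIC)[:300] if 0 else cv2.resize(s[175:256,235:343,::-1],(400,300),interpolation=cv2.INTER_CUBIC).repeat(1,0).repeat(1,1) if 0 else np.hstack([cv2.resize(s[175:256,235:343,::-1],(400,300),interpolation=cv2.INTER_CUBIC),cv2.resize(t[178:205,240:276,::-1],(400,300),interpolation=cv2.INTER_CUBIC)])
cv2.imwrite("pics/z2.png",im)
```

```text
[567.24994332  29.82930713  89.46767242] [ 3.14028659e+00 -7.76085197e-05  1.50270418e+00]
```

View pics/z2.png

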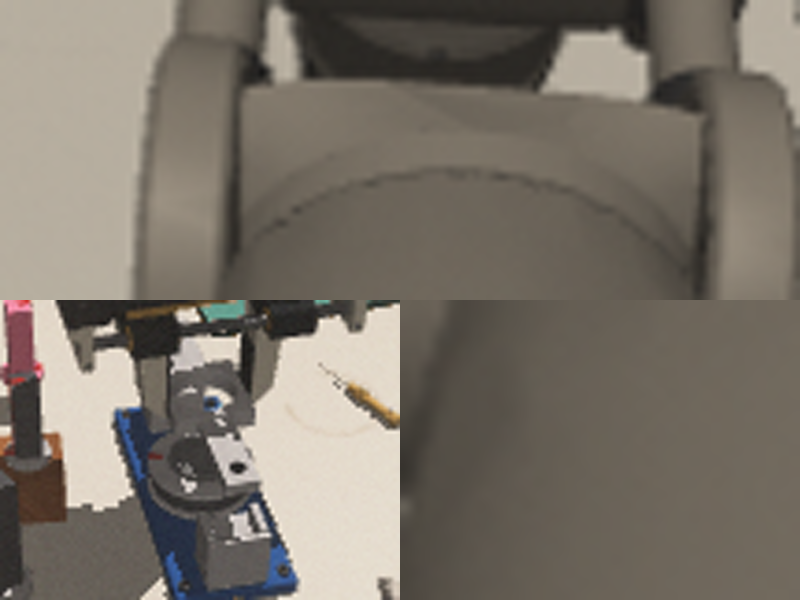

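The side crop shows the bar held over the jig: near-end hole at about (238,467), eye hole at about (208,401). The near end may have sagged, so I'll compare it with the level prediction.

Run:
```python
from h import *
k=400/108
def crop2(P): 
    p=w2p("side",P)[0]; return ((p-[235,175]+.5)*k-.5+[0,300]).round(1)
c=np.array([567.2,29.8]); u=np.array([np.sin(.068),np.cos(.068)])  # jig y dir
z0=89.5-4+.0
print("eye top",crop2(np.r_[c,z0+14]),"eye bottom",crop2(np.r_[c,z0]))
for dz in(0,-10,-20,-30,-40):
    print(dz,"hole-",crop2(np.r_[c-71.7*u*np.cos(dz/71.7),z0+12+dz]), "end-", crop2(np.r_[c-85*u,z0+12+dz]))
print("hole+",crop2(np.r_[c+71.7*u,z0+12]))
# jig check
c=np.array([565.5,30.]);u=np.array([np.sin(.072),np.cos(.072)])
print("post- top centre",crop2(np.r_[c-74*u,46]),"hub",crop2(np.r_[c,42]))
```

```text
eye top [203.4 387.9] eye bottom [202.5 404.8]
0 hole- [237.  464.2] end- [243.8 479.1]
-10 hole- [235.7 475.7] end- [242.7 491.4]
-20 hole- [233.7 485.5] end- [241.7 503.6]
-30 hole- [231.1 493.7] end- [240.7 515.5]
-40 hole- [228.  500.2] end- [239.7 527.2]
hole+ [173.7 325.7]
post- top centre [230.1 528.4] hub [197.2 455.2]
```

>>> {"fn": "arm_command", "kwargs": {"gripper": [45, 45, 45, 45, 45], "dp": [[0, -0.06, 0.6], [0, 0, 0.4], [0, 0, 0.2], [0, 0, 0], [0, 0, 0]], "twist": [0, 0, 0, 0, 0]}}

```text
time: 10.3
tool_pos: [565.6, 29.9, 58.8]
tcp_rot: [3.141, -0.0, 1.503]
contact_force: [0.1, -0.0, -1.0]
grip_width: 51.6
finger_force: 30.0
```

>>> {"fn": "arm_command", "kwargs": {"gripper": [45, 45, 45, 45, 45], "dp": [[0, 0, 0.08], [0, 0, 0.08], [0, 0, 0.08], [0, 0, 0], [0, 0, 0]], "twist": [0, 0, 0, 0, 0]}}

```text
time: 10.92
tool_pos: [566.3, 29.8, 52.8]
tcp_rot: [3.14, -0.0, 1.502]
contact_force: [4.9, -1.0, -2.3]
grip_width: 51.8
finger_force: 30.0
```

>>> {"fn": "arm_command", "kwargs": {"gripper": [45, 45, 45, 45, 45], "dp": [[0, 0.06, 0.04], [0, 0, 0.04], [0, 0, 0.04], [0, 0, 0], [0, 0, 0]], "twist": [0, 0, 0, 0, 0]}}

```text
time: 11.55
tool_pos: [566.6, 30.1, 49.8]
tcp_rot: [-3.141, -0.0, 1.503]
contact_force: [-0.7, 0.5, 4.6]
grip_width: 51.4
finger_force: 30.0
```

>>> {"fn": "arm_command", "kwargs": {"gripper": [60, 75, 91, 91, 91], "dp": [[0, 0, 0], [0, 0, 0], [0, 0, 0], [0, 0, 0], [0, 0, -0.5]], "twist": [0, 0, 0, 0, 0]}}

```text
time: 12.18
tool_pos: [566.2, 29.9, 61.8]
tcp_rot: [-3.139, -0.0, 1.503]
contact_force: [0.3, 0.9, 0.8]
grip_width: 90.3
finger_force: 0.0
```

>>> {"fn": "arm_command", "kwargs": {"gripper": [91, 91, 91, 91, 91], "dp": [[0, 0, -1], [0, 0, -1], [0, 0, -1], [0, 0, -1], [0, 0, -1]], "twist": [0, 0, 0, 0, 0]}}

```text
time: 12.8
tool_pos: [566.9, 29.8, 189.1]
tcp_rot: [3.14, -0.0, 1.503]
contact_force: [-0.6, 0.7, -0.5]
grip_width: 91.1
finger_force: 0.0
```

Run:
```python
from h import *
s=capture("side"); t0=cv2.imread("pics/top0.png"); 
o=get_obs();print(o['tool_pos'],o['tcp_rot'])
im=np.zeros((600,800,3),np.uint8)
im[:,:480]=cv2.resize(s[185:260,255:315,::-1],(480,600),interpolation=cv2.INTER_CUBIC)
im[:320,480:800]=cv2.resize(t0[290:330,390:430],(320,320),interpolation=cv2.INTER_CUBIC)
im[320:,480:760]=cv2.resize(s[190:240,230:280,::-1],(280,280),interpolation=cv2.INTER_CUBIC)
cv2.imwrite("pics/z3.png",im)
```

```text
[568.52254144  29.74882942 192.63534425] [3.13467753e+00 5.13586912e-06 1.50281075e+00]
```

View pics/z3.png

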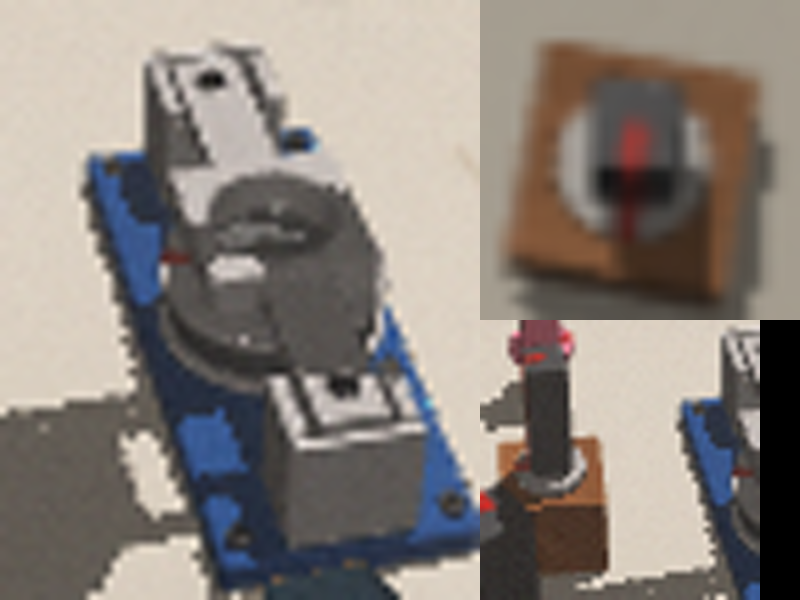

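The side crop shows the bar flat in both notches, with its eye round the hub. In the top zoom the shaft's red line runs from (636,120) to (627,232) at the collar, with the collar centre at about (634,165).

Run:
```python
from h import *
k=512/800
Tz=lambda x,y:(((np.array([x-480,y])+.5)/8-.5+[390,290])+.5)*k-.5
Sz=lambda x,y:(np.array([x-480,y-320])+.5)/5.6-.5+[230,190]
for nm,c,a,z,f in[("top collar",(634,165),(627,232),46,Tz),("side collar",(550,470),(523,466),46,Sz),("top head",(641,125),(633,168),106,Tz),("side head",(547,353),(534,357),106,Sz)]:
    n=nm.split()[0]; n="top" if n=="top" else "side"
    C=p2w(n,f(*c),z);A=p2w(n,f(*a),z);d=(A-C)[:2];print(nm,C.round(1),d.round(1),"yaw",round(-np.arctan2(d[1],-d[0]),3))
```

```text
top collar [456.2  65.   46. ] [-13.8   1.7] yaw -0.12
side collar [456.5  59.3  46. ] [-10.8   6. ] yaw -0.511
top head [456.5  64.1 106. ] [-8.3  1.7] yaw -0.199
side head [459.5  65.9 106. ] [-5.9 -1. ] yaw 0.17
```

Run:
```python
from h import *
k=512/800
for nm,tp,sp in[("orange",(378,370),(306,287)),("pink",(346,295),(376,276)),("dark",(474,332),(362,350)),("mine",(410,306),(378,312))]:
    best=min((np.linalg.norm(p2w("top",np.array(tp)*k,z)[:2]-p2w("side",np.array(sp)*k,z)[:2]),z) for z in range(0,220,2))
    print(nm,"top z~",best[1],"err",best[0].round(1),p2w("top",np.array(tp)*k,best[1]).round())
```

```text
orange top z~ 130 err 2.3 [358. 112. 130.]
pink top z~ 90 err 4.7 [476. 163.  90.]
dark top z~ 114 err 1.3 [413. -32. 114.]
mine top z~ 96 err 3.1 [456.  63.  96.]
```

>>> {"fn": "arm_command", "kwargs": {"gripper": [70, 70, 70, 70, 70], "dp": [[0.21, -0.9, 0], [0.21, -0.9, 0], [0.21, -0.9, 0], [0.21, -0.9, 0], [0.21, -0.9, 0]], "twist": [0, 0, 0, 0, 0]}}

```text
time: 13.48
tool_pos: [455.7, 63.9, 187.6]
tcp_rot: [3.141, -0.0, 1.503]
contact_force: [0.8, 1.0, -0.1]
grip_width: 69.6
finger_force: 0.0
```

>>> {"fn": "arm_command", "kwargs": {"gripper": [70, 70, 70, 70, 70], "dp": [[0, 0, 0], [0, 0, 0], [0, 0, 0], [0, 0, 0], [0, 0, 0]], "twist": [-1, -1, -1, -1, -1]}}

```text
time: 14.1
tool_pos: [456.4, 63.7, 187.6]
tcp_rot: [3.141, 0.0, 1.942]
contact_force: [-0.0, 0.9, -0.1]
grip_width: 70.1
finger_force: 0.0
```

>>> {"fn": "arm_command", "kwargs": {"gripper": [70, 70, 70, 70, 70], "dp": [[0, 0, 0], [0, 0, 0], [0, 0, 0], [0, 0, 0], [0, 0, 0]], "twist": [-1, -1, -1, -1, -1]}}

```text
time: 14.72
tool_pos: [456.4, 63.7, 187.6]
tcp_rot: [3.141, 0.0, 2.378]
contact_force: [-1.2, -0.6, 0.5]
grip_width: 70.0
finger_force: 0.0
```

>>> {"fn": "arm_command", "kwargs": {"gripper": [70, 70, 70, 70, 70], "dp": [[0, 0, 0], [0, 0, 0.5], [0, 0, 0.5], [0, 0, 0.5], [0, 0, 0.5]], "twist": [-1, -1, -1, -1, -1]}}

```text
time: 15.35
tool_pos: [456.4, 63.7, 137.2]
tcp_rot: [3.141, 0.001, 2.815]
contact_force: [-0.1, -0.5, 0.0]
grip_width: 70.2
finger_force: 0.0
```

>>> {"fn": "arm_command", "kwargs": {"gripper": [70, 70, 70, 70, 70], "dp": [[0, 0, 0], [0, 0, 0], [0, 0, 0], [0, 0, 0], [0, 0, 0]], "twist": [-1, -1, 0, 0, 0]}}

```text
time: 15.98
tool_pos: [456.5, 63.7, 137.3]
tcp_rot: [3.141, 0.0, 2.985]
contact_force: [0.1, 0.5, -0.9]
grip_width: 69.8
finger_force: 0.0
```

>>> {"fn": "arm_command", "kwargs": {"gripper": [70, 70, 70, 70, 70], "dp": [[0, 0, 0.7], [0, 0, 0.8], [0, 0, 0.7], [0, 0, 0.37], [0, 0, 0]], "twist": [0, 0, 0, 0, 0]}}

```text
time: 16.6
tool_pos: [456.2, 63.7, 72.7]
tcp_rot: [-3.142, -0.001, 2.986]
contact_force: [-0.4, 1.1, 0.9]
grip_width: 70.1
finger_force: 0.0
```

>>> {"fn": "arm_command", "kwargs": {"gripper": [30, 12, 12, 12, 12], "dp": [[0, 0, 0], [0, 0, 0], [0, 0, 0], [0, 0, 0], [0, 0, 0]], "twist": [0, 0, 0, 0, 0]}}

```text
time: 17.23
tool_pos: [456.4, 63.7, 73.0]
tcp_rot: [3.141, 0.0, 2.986]
contact_force: [-0.8, -0.5, 0.3]
grip_width: 24.3
finger_force: 0.0
```

>>> {"fn": "arm_command", "kwargs": {"gripper": [12, 12, 12, 12, 12], "dp": [[0, 0, 0], [0, 0, 0], [0, 0, 0], [0, 0, 0], [0, 0, 0]], "twist": [0, 0, 0, 0, 0]}}

```text
time: 17.85
tool_pos: [456.5, 63.7, 73.0]
tcp_rot: [3.141, 0.0, 2.986]
contact_force: [0.6, 0.9, -0.1]
grip_width: 17.6
finger_force: 30.0
```

>>> {"fn": "arm_command", "kwargs": {"gripper": [12, 12, 12, 12, 12], "dp": [[0, 0, -0.4], [0, 0, -0.9], [0, 0, -0.9], [0, 0, -0.9], [0, 0, 0]], "twist": [0, 0, 0, 0, 0]}}

```text
time: 18.48
tool_pos: [457.4, 63.6, 152.1]
tcp_rot: [3.141, 0.004, 2.986]
contact_force: [-0.0, 0.3, -1.7]
grip_width: 18.0
finger_force: 30.0
```

>>> {"fn": "arm_command", "kwargs": {"gripper": [12, 12, 12, 12, 12], "dp": [[-0.92, -0.13, 0], [-0.92, -0.13, 0], [-0.92, -0.13, 0], [-0.91, -0.13, 0], [-0.91, -0.13, 0]], "twist": [0, 0, 0, 0, 0]}}

```text
time: 19.1
tool_pos: [567.0, 29.7, 149.1]
tcp_rot: [-3.141, -0.002, 2.986]
contact_force: [-0.1, -0.3, -1.3]
grip_width: 18.2
finger_force: 30.0
```

>>> {"fn": "arm_command", "kwargs": {"gripper": [12, 12, 12, 12, 12], "dp": [[0, 0, 0.4], [0, 0, 0.5], [0, 0, 0.5], [0, 0, 0], [0, 0, 0]], "twist": [1, 1, 0.9, 0, 0]}}

```text
time: 19.73
tool_pos: [567.0, 29.9, 115.4]
tcp_rot: [-3.142, -0.0, 2.735]
contact_force: [0.1, -0.5, -1.6]
grip_width: 17.9
finger_force: 30.0
```

Run:
```python
from h import *
s=capture("side")
o=get_obs();print(o['tool_pos'],o['tcp_rot'])
cv2.imwrite("pics/z4.png",cv2.resize(s[175:250,250:330,::-1],(640,600),interpolation=cv2.INTER_CUBIC))
```

```text
[567.19732728  29.87481674 115.69544075] [3.14140060e+00 4.07193436e-04 2.73440185e+00]
```

View pics/z4.png

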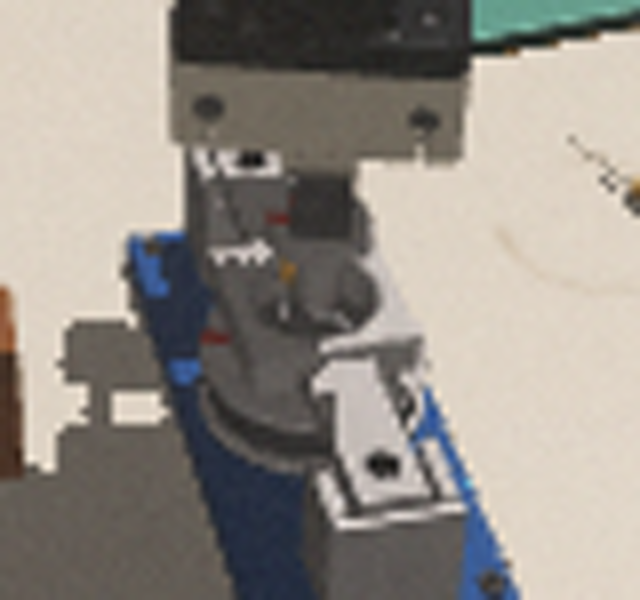

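The shaft is over the bar's eye. Its brass key at (288,270) and collar mark at (278,218) face the same way as the rim mark at (215,338). Next I lower it and feel for contact.

>>> {"fn": "arm_command", "kwargs": {"gripper": [12, 12, 12, 12, 12], "dp": [[0, 0, 0.25], [0, 0, 0.25], [0, 0, 0.1], [0, 0, 0.05], [0, 0, 0]], "twist": [0, 0, 0, 0, 0]}}

```text
time: 20.4
tool_pos: [567.1, 29.9, 99.2]
tcp_rot: [3.141, 0.0, 2.733]
contact_force: [-0.1, 0.1, -1.4]
grip_width: 17.5
finger_force: 30.0
```

>>> {"fn": "arm_command", "kwargs": {"gripper": [12, 12, 12, 12, 12], "dp": [[0, 0, 0.06], [0, 0, 0.06], [0, 0, 0.06], [0, 0, 0], [0, 0, 0]], "twist": [0, 0, 0, 0, 0]}}

```text
time: 21.02
tool_pos: [567.1, 29.9, 94.7]
tcp_rot: [3.142, 0.0, 2.733]
contact_force: [-0.4, 0.7, -1.4]
grip_width: 17.9
finger_force: 30.0
```

>>> {"fn": "arm_command", "kwargs": {"gripper": [12, 12, 12, 12, 12], "dp": [[0, 0, 0.06], [0, 0, 0.06], [0, 0, 0.06], [0, 0, 0], [0, 0, 0]], "twist": [0, 0, 0, 0, 0]}}

```text
time: 21.65
tool_pos: [567.0, 29.9, 90.2]
tcp_rot: [3.142, -0.0, 2.733]
contact_force: [-0.4, 0.4, -1.2]
grip_width: 17.9
finger_force: 30.0
```

>>> {"fn": "arm_command", "kwargs": {"gripper": [12, 12, 12, 12, 12], "dp": [[0, 0, 0.1], [0, 0, 0.1], [0, 0, 0.1], [0, 0, 0.08], [0, 0, 0]], "twist": [0, 0, 0, 0, 0]}}

```text
time: 22.28
tool_pos: [567.1, 29.9, 80.9]
tcp_rot: [3.141, 0.0, 2.733]
contact_force: [-0.4, -0.8, 2.2]
grip_width: 17.8
finger_force: 30.0
```

>>> {"fn": "arm_command", "kwargs": {"gripper": [12, 12, 12, 12, 12], "dp": [[0, 0, 0.06], [0, 0, 0.06], [0, 0, 0], [0, 0, 0], [0, 0, 0]], "twist": [0, 0, 0, 0, 0]}}

```text
time: 22.9
tool_pos: [567.0, 29.9, 77.8]
tcp_rot: [3.141, 0.0, 2.733]
contact_force: [-1.7, -0.4, 2.8]
grip_width: 17.7
finger_force: 30.0
```

>>> {"fn": "arm_command", "kwargs": {"gripper": [12, 12, 12, 12, 12], "dp": [[0, 0, 0.04], [0, 0, 0.04], [0, 0, 0.04], [0, 0, 0], [0, 0, 0]], "twist": [0, 0, 0, 0, 0]}}

```text
time: 23.52
tool_pos: [567.1, 29.9, 75.0]
tcp_rot: [3.141, 0.0, 2.733]
contact_force: [-2.5, -1.1, 7.7]
grip_width: 17.6
finger_force: 30.0
```

>>> {"fn": "arm_command", "kwargs": {"gripper": [12, 12, 12, 12, 12], "dp": [[0, 0, 0.03], [0, 0, 0], [0, 0, 0], [0, 0, 0], [0, 0, 0]], "twist": [0, 0, 0, 0, 0]}}

```text
time: 24.15
tool_pos: [567.1, 29.9, 75.0]
tcp_rot: [3.141, 0.001, 2.733]
contact_force: [-4.3, 0.3, 11.6]
grip_width: 17.8
finger_force: 30.0
```

>>> {"fn": "arm_command", "kwargs": {"gripper": [12, 12, 12, 12, 12], "dp": [[0, 0, 0.02], [0, 0, 0], [0, 0, 0], [0, 0, 0], [0, 0, 0]], "twist": [0, 0, 0, 0, 0]}}

```text
time: 24.78
tool_pos: [567.1, 29.9, 75.0]
tcp_rot: [3.141, 0.001, 2.733]
contact_force: [-5.9, 0.5, 17.2]
grip_width: 18.1
finger_force: 30.0
```

Run:
```python
from h import *
s=capture("side")
o=get_obs();print(o['tool_pos'],o['contact_force'])
cv2.imwrite("pics/z5.png",cv2.resize(s[150:300,200:350,::-1],(600,600),interpolation=cv2.INTER_CUBIC))
```

```text
[567.12446466  29.90720535  74.97731022] [-5.48270912 -0.38090085 16.56516366]
```

View pics/z5.png

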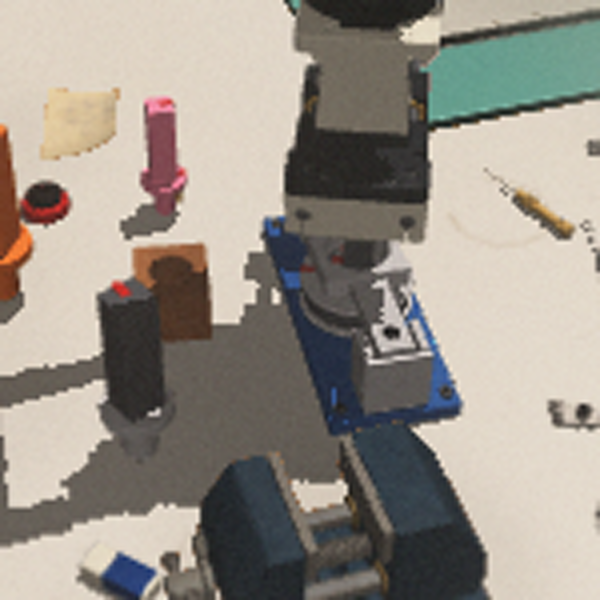

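The picture shows the shaft down in the hub inside the bar's eye at about (365,250), the bar seated with its near end at (390,335), the stand empty and the bystanders in place. The TCP stays at z = 75.0, the expected home height, while the force rises to 17 N, so the collar is on the hub.

```bash
python3 -c "
from plant import *
print(close_job())"
```

```text
the job is handed in; nothing more can be done
None
```

The job is handed in: the bar lies flat in both notches, and the shaft is pressed home in the keyway at about 17 N, still gripped; the oil pot and eraser look undisturbed in the last picture, and the loupe was out of that view but nothing went near it.

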